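Load the drying cabinet

ROBOT

A 6-joint arm with a two-finger parallel gripper is mounted at the origin on the work surface. World frame = base frame: x ahead of the robot, y to its left, z up, the work surface at z = 0. Lengths are in m, angles in rad, forces in N, time in s.
With the tool pointing down it reaches from about 0.375 to 0.9 m from the base axis. Payload 3.1 kg.
Tool frame: the origin (TCP) lies where the fingers leave the gripper's body, on its centre line; the fingertips stand 70 mm ahead of it and the grasp point (between the pads) lies 51 mm ahead of it; z points along the fingers, y is the direction in which the jaws open and shut (so a half turn about z gives the same grasp; the last joint's range is limited). The gripper opens to 87 mm and grips with 3 to 60 N. Pads are 19 mm wide; open, the fingers measure 117 mm over their backs; the gripper's body (75 mm by 190 mm) begins 51 mm behind the grasp point.
Start: joints at [1.093, 0.527, 1.433, -0, 1.181, -0.178], TCP at [0.185, 0.597, 0.292] pointing down, gripper open.
Joint ranges: [-3.08, 3.08], [-0.75, 2.2], [0.22, 2.44], [-1.43, 4.57], [0, 2.65], [-2.85, 2.85]. Speed limits (rad/s): [2.79, 2.79, 3.14, 3.14, 3.14, 3.14].

INTERFACE

Orientations are given as a rotation vector (axis times angle).
In Python, from workcell import telemetry, cams, order gives the robot as it stands.
- The arm moves only by the shell command python3 -m crank 'ROWS' [FORCE]. ROWS is JSON, a list of rows, each an object of numbers: "fingers": the finger opening in mm, from 0 to 87; "dx", "dy", "dz": the shift along the world's x, y, z scaled (see below); "twist": the turn about the world's z scaled (see below). A call has 1 to 12 rows; each row is the pose to reach, as a shift and turn from the pose measured when the call began; what a row does not reach only later rows make up. The controller multiplies each number of a shift by 0.5 m and each number of a turn by 0.5 rad. A row lasts 1/8 s, in which the tool goes at most 62.5 mm and 10.7 degrees, less where a joint would pass 70% of its speed; a pose out of reach is approached as far as the arm can. A call with a number of a shift or a turn outside -1 to 1 is refused whole. A call with a gripper value outside its range is refused whole. The fingers move at their own pace and stop on an object; FORCE is the grip in N (left out, the last holds). Time passes only in rows, so rows that repeat a pose let the fingers close. It gives the time, the measured TCP pose, the force and the opening at its end, in the units of the state.
- telemetry.read_state(): the state, without advancing time (a new reading comes with each control period).
- cams.get_image(name): name is "side" or "top"; returns (picture, depth): 420x560x3 uint8, red, green, blue; 420x560 float32, m along the optical axis (not along the pixel's ray), 0 where there is no reading.
- cams.get_calibration(name): a dict with "mtx" (3x3 intrinsics, pixels), "k1" (the pictures are not rectified: a ray, as slopes to the right and down, at radius r is drawn at 1 + k1 r^2 times it, then the intrinsics apply), "rvec" (rotation vector, rad) and "tvec" (3), from world to camera coordinates, as OpenCV has them. Camera axes: x right, y down, z forward; pixel columns grow to the right and rows downward; lengths in m; the calibration is good to about 2 mm. A picture is of the moment at which its call begins. get_calibration takes no time and is no camera call.
- order.hand_in(): hands the job in, once; it reports no verdict.
The state is a dict: "time": time; "joint_pos": joint angles; "joint_vel": joint speeds; "joint_torque": joint torques, N m; "ee_pos": TCP position; "ee_rot": TCP orientation; "ft_force": force on the tool from outside, world axes, zero at the start; "ft_torque": the same for the moment, N m; "grip_width": finger opening in m.
Only numpy, scipy, OpenCV 4.12 (cv2) and the standard library are available. Lean on these libraries where they do the work, as an engineer would, in place of code of your own. Each camera call takes 0.05 s, during which the arm holds its last target. There are 200 camera calls.

TASK

First switch the drying cabinet off at its rotary isolator. Stand all the washed pots upside down, as they are, on the drying sheet and have the sheet fully home in the cabinet, resting on the lowest pair of rails that lets it pass clear above the jar or bottle standing in there; then shut the door and only then switch back on. Leave the glassware and everything else on the worktop where it is.

Things in the scene. Friction and masses are not known exactly. Their poses are not given: they have to be found in the camera images.
- cabinet: White plastic drying cabinet fixed to the worktop: 226 mm wide (y), 190 deep (x), 235 high, mouth towards its -x; origin at the centre of its underside. Open top and back, no floor: things inside stand on the worktop. Side walls' inner faces at y = +-104.5 mm. No bar crosses the mouth or the open top, so fingers can come in from above between the 10 mm thick ledges that trim the wall tops (gap 173 mm).
- rail_low (a point): Lowest of three rail pairs, 60 mm above the worktop: a point at the cabinet's mouth (x = -95 mm of the cabinet), midway between the pair, level with the upper faces. Each rail is a ledge 18 mm wide and 6 mm thick that runs along a side wall for the full depth; the gap between the two of a pair is 173 mm.
- rail_mid (a point): The same for the middle rail pair, 115 mm above the worktop.
- rail_high (a point): The same for the highest rail pair, 170 mm above the worktop.
- back_stop (a point): Plane of the two back posts (x = +83 mm of the cabinet) against which the sheet's rear edge stops on any rail pair when fully home.
- door (a joint): Hinge of the cabinet's swing door, rad: 0 shut, grows as it opens towards the robot, up to 2.0; starts half open and stays where it is left (light friction). The sheet needs it open to about 1.6 or more.
- door_hinge (a point): Point on the door's vertical hinge axis at the right (-y) edge of the cabinet's mouth. The door panel is 224 mm wide, 12 mm thick, from 8 to 230 mm above the worktop; when shut it spans the mouth from the hinge towards the cabinet's +y. It can be pushed with closed fingers just below its top edge.
- door_handle (a point): Middle of the door's grey bar handle, which stands 35 mm off the outer face near the free edge.
- switch (a joint): Rotary isolator handle, rad: 0 = OFF, 1.4 = ON; grows clockwise seen from above. It stays where it is left (stiff, 0.06 N m) and has end stops at OFF and ON; turn it right to the stop. Starts at ON.
- switch_grip (a point): Grip point on the isolator handle, on its vertical turning axis, 79 mm above the worktop. The black handle is a bar 62 mm long (along this point's x), 16 mm thick (its y), its top at 98 mm and its lower edge 58 mm above the worktop, on a grey 90 x 90 x 45 mm box fixed to the worktop.
- sheet_center (a point): Centre of the loose aluminium drying sheet: 170 mm (x) by 200 mm (y), 5 mm thick, 0.25 kg. Its +x edge enters the cabinet first. On it stands a 10 mm high rim, at x = +-81.5 and y = +-78 mm from the centre, leaving flat side edges that ride on the rails. Fully home, this point is 85 mm in front of the back stop.
- sheet_handle (a point): Grip point in the sheet's grey upright grip plate, near its -x edge (65 mm from the sheet's centre), 34 mm above the sheet's underside; axes as the sheet's. The plate is 10 mm thick along x, 60 mm wide along y, from 5 to 55 mm above the underside. Keep the sheet free of pots for 45 mm behind the plate over its middle 40 mm, to leave room for a finger.
- jar: Low clear glass jar, 60 mm across, 38 mm high; origin at the centre of its underside. One of jar, short bottle and tall bottle stands inside the cabinet, the other two elsewhere.
- short_bottle: Clear glass bottle, 56 mm across, 88 mm high; origin at the centre of its underside.
- tall_bottle: Clear glass bottle, 60 mm across, 145 mm high; origin at the centre of its underside.
- pot0_mid (a point): Middle (half-way up, 24 mm) of a washed white plastic weaning pot standing upside down: a 40 mm round body, 48 mm high, with a 46 mm rim 5 mm high at the bottom; 50 g. It starts on a 4 mm thick dark rubber mat fixed to the worktop. Two to four pots are present; an absent one reads None.
- pot1_mid (a point): Middle (half-way up, 24 mm) of a washed white plastic weaning pot standing upside down: a 40 mm round body, 48 mm high, with a 46 mm rim 5 mm high at the bottom; 50 g. It starts on a 4 mm thick dark rubber mat fixed to the worktop. Two to four pots are present; an absent one reads None.
- pot2_mid (a point): Middle (half-way up, 24 mm) of a washed white plastic weaning pot standing upside down: a 40 mm round body, 48 mm high, with a 46 mm rim 5 mm high at the bottom; 50 g. It starts on a 4 mm thick dark rubber mat fixed to the worktop. Two to four pots are present; an absent one reads None.
- pot3_mid (a point): Middle (half-way up, 24 mm) of a washed white plastic weaning pot standing upside down: a 40 mm round body, 48 mm high, with a 46 mm rim 5 mm high at the bottom; 50 g. It starts on a 4 mm thick dark rubber mat fixed to the worktop. Two to four pots are present; an absent one reads None.
- tub: Tall formula tub with flip-top lid, 126 mm across, 170 mm high; a bystander, to be left alone.
- scoop: Yellow formula scoop, about 100 mm long; a bystander, to be left alone.
- mug: Blue mug, 90 mm high; a bystander, to be left alone.
- brush: Bottle brush; a bystander, to be left alone.
- sponge: Green sponge block, 100 x 65 x 30 mm; a bystander, to be left alone.
Mind the look-alikes: they are no part of the job. Leave any red look-alike of the short_bottle alone. Leave any pink look-alike of the part that bears pot0_mid alone.

How it is judged:
By the outcome, as a careful person would: the job done as asked, in the order asked, and still so for the second after the job is handed in, with the robot touching nothing.
Of pot0, pot1, pot2, pot3 only 2 to 4 are there at a start; the rules pass over those that are not, and their reading is None.
At some moment in a run one of pot0, pot1, pot2, pot3 may be knocked a few centimetres aside while the robot is not near it.
It also fails if it takes over 210 s, if anything falls off the work surface, if the arm or the gripper's body presses on something with over 40 N, if the wrist force passes 120 N, or if a joint passes its speed limit or range.

## Working session

There is one attempt and no reset: what is moved stays moved. The work goes in short steps, Python scripts to look and compute and a shell command to move; the robot and the scene stay as the last step left them, time stands still between calls to the robot, and variables do not carry over. Pictures are saved under pics/ and viewed, about 12 in all and at most 16, crops included, and the job is handed in when it is done.

```bash
ls; mkdir -p pics; cat > h.py <<'E'
import numpy as np, cv2
from workcell import telemetry, cams, order
def cal(n):
    c=cams.get_calibration(n); R=cv2.Rodrigues(np.array(c["rvec"],float))[0]
    return np.array(c["mtx"],float),float(c["k1"]),R,np.array(c["tvec"],float).ravel()
def ray(n,u,v):
    K,k1,R,t=cal(n); d=np.array([(u-K[0,2])/K[0,0],(v-K[1,2])/K[1,1]]); s=d.copy()
    for _ in range(20): s=d/(1+k1*(s@s))
    return -R.T@t, R.T@np.array([s[0],s[1],1.])
def atz(n,u,v,z):
    o,d=ray(n,u,v); return o+d*(z-o[2])/d[2]
def cloud(n,dep):
    K,k1,R,t=cal(n); H,W=dep.shape
    g=np.stack(np.meshgrid(np.arange(W),np.arange(H)),-1).astype(float)
    d=np.stack([(g[...,0]-K[0,2])/K[0,0],(g[...,1]-K[1,2])/K[1,1]],-1); s=d.copy()
    for _ in range(20): s=d/(1+k1*(s**2).sum(-1,keepdims=True))
    P=np.concatenate([s,np.ones((H,W,1))],-1)*dep[...,None]
    P=(P-t)@R; P[dep==0]=np.nan; return P
def proj(n,p):
    K,k1,R,t=cal(n); c=R@np.array(p,float)+t; s=c[:2]/c[2]; s=s*(1+k1*(s@s)); return K[:2,:2]@s+K[:2,2]
def grab(n,tag):
    im,d=cams.get_image(n); cv2.imwrite(f"pics/{tag}.png",im[...,::-1]); np.save(f"pics/{tag}.npy",d); return im,d
E
python3 - <<'E'
from h import *
for n in("side","top"):
    grab(n,n+"0"); K,k,R,t=cal(n); print(n,-R.T@t,K[0],k,R[2])
im=[cv2.imread(f"pics/{n}0.png") for n in("side","top")]
print(telemetry.read_state())
E
```

```text
pics
side [-0.15086617 -0.84579344  0.85748396] [394.68596417   0.         285.15135608] -0.05844701168233659 [ 0.53895299  0.62897986 -0.5602803 ]
top [ 0.41648138 -0.03454693  1.2252767 ] [384.85744726   0.         280.06829122] -0.05110632620515497 [ 0.12416621  0.00561573 -0.99224554]
{'time': 0.1, 'joint_pos': array([ 1.09251410e+00,  5.28356040e-01,  1.43376192e+00, -1.10780861e-05,
        1.18140422e+00, -1.78469590e-01]), 'joint_vel': array([ 0.00015821, -0.00073356, -0.00277627, -0.00047639,  0.00028784,
        0.00031037]), 'joint_torque': array([-1.95334810e-04, -4.40987349e+01, -1.77150822e+01,  6.35039457e-02,
        5.34673047e-02, -3.01726413e-05]), 'ee_pos': array([0.18430055, 0.59666333, 0.2913838 ]), 'ee_rot': array([-4.69084510e-01, -3.10575389e+00,  2.87358633e-03]), 'ft_force': array([ 0.1498182 ,  0.41440803, -0.33462379]), 'ft_torque': array([0.00010109, 0.03271973, 0.00158496]), 'grip_width': 0.0869130739243088}
```

View pics/top0.png

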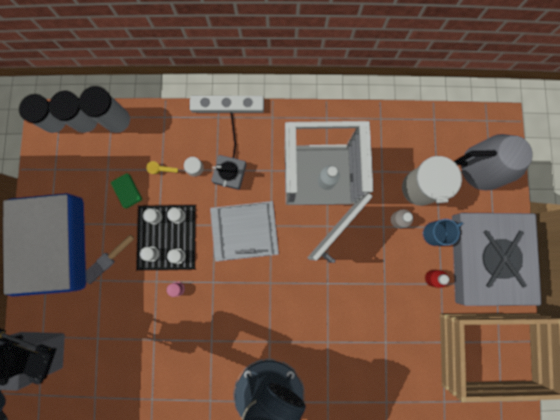

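View pics/side0.png

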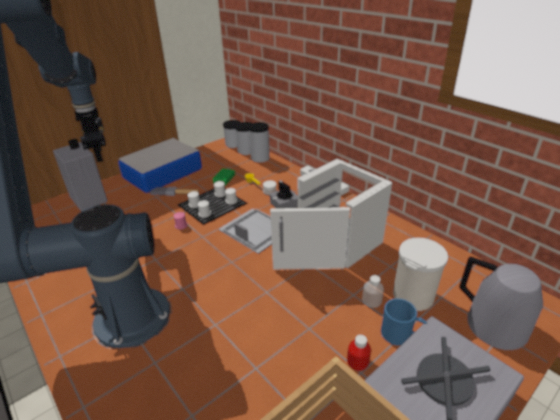

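```bash
python3 - <<'E'
from h import *
a=cv2.imread("pics/top0.png")
cv2.imwrite("pics/c1.png",cv2.resize(a[100:310,120:280],None,fx=3.8,fy=3.8,interpolation=cv2.INTER_CUBIC)[:798//1])
cv2.imwrite("pics/c1.png",cv2.resize(a[145:305,125:285],None,fx=3.7,fy=3.7,interpolation=cv2.INTER_CUBIC))
cv2.imwrite("pics/c2.png",cv2.resize(a[110:270,275:455],None,fx=3.7,fy=3.7,interpolation=cv2.INTER_CUBIC))
P=cloud("top",np.load("pics/top0.npy"))
for nm,u,v in [("pot",151,215),("pot",176,214),("pot",149,254),("pot",176,256),("pink",175,290),("inside",331,172),("inside",326,182),("out",406,216),("white",193,165),("switch",229,170),("sheet",240,225),("handle",250,250),("walltopL",291,160),("wallR",364,150),("doortop",340,228),("doorend",316,255),("floor",300,280)]:
    print(nm,u,v,P[v,u].round(4))
# pots: points with z 0.04..0.06 in mat area
for u,v in [(151,215),(176,214),(149,254),(176,256)]:
    Q=P[v-14:v+15,u-14:u+15].reshape(-1,3); Q=Q[(Q[:,2]>.044)&(Q[:,2]<.075)]; print(len(Q),(np.nanmin(Q,0)+np.nanmax(Q,0))/2,np.nanmedian(Q[:,2]),np.ptp(Q,axis=0))
S=cloud("side",np.load("pics/side0.npy"))
for u,v in [(193,197),(219,186),(204,206),(231,193),(375,283),(270,186),(180,214)]:
    print("side",u,v,S[v,u].round(4))
E
```

```text
pot 151 215 [0.5429 0.3691 0.0566]
pot 176 214 [0.5475 0.2937 0.0491]
pot 149 254 [0.4235 0.3691 0.0576]
pot 176 256 [0.4186 0.2874 0.0522]
pink 175 290 [0.3161 0.288  0.0468]
inside 331 172 [ 0.6622 -0.1735  0.1443]
inside 326 182 [ 0.6423 -0.1644  0.0971]
out 406 216 [ 0.5436 -0.4047  0.086 ]
white 193 165 [0.7043 0.2483 0.0427]
switch 229 170 [0.6791 0.1278 0.0853]
sheet 240 225 [0.5195 0.0999 0.0006]
handle 250 250 [0.4393 0.0619 0.0551]
walltopL 291 160 [ 0.6735 -0.0566  0.2328]
wallR 364 150 [ 0.702  -0.2499  0.2354]
doortop 340 228 [ 0.4947 -0.1846  0.2308]
doorend 316 255 [ 0.4247 -0.1223  0.2308]
floor 300 280 [ 3.48e-01 -9.24e-02 -1.00e-04]
137 [0.54343594 0.37639839 0.05199325] 0.05214468421128766 [0.03762748 0.04128478 0.01371519]
135 [0.54720002 0.30011235 0.05177059] 0.0518468393351357 [0.03806114 0.03900242 0.01297824]
131 [0.42497709 0.37852625 0.05175799] 0.05196403848691468 [0.03956255 0.03609368 0.01402887]
133 [0.41853249 0.29435002 0.05158354] 0.05135433292380861 [0.03662664 0.03758448 0.01219205]
side 193 197 [0.4152 0.3579 0.0521]
side 219 186 [0.5365 0.3613 0.05  ]
side 204 206 [0.4144 0.277  0.0504]
side 231 193 [0.5417 0.2847 0.0494]
side 375 283 [ 0.5299 -0.4191  0.0861]
side 270 186 [0.701  0.2395 0.0355]
side 180 214 [0.3229 0.2935 0.0492]
```

View pics/c1.png

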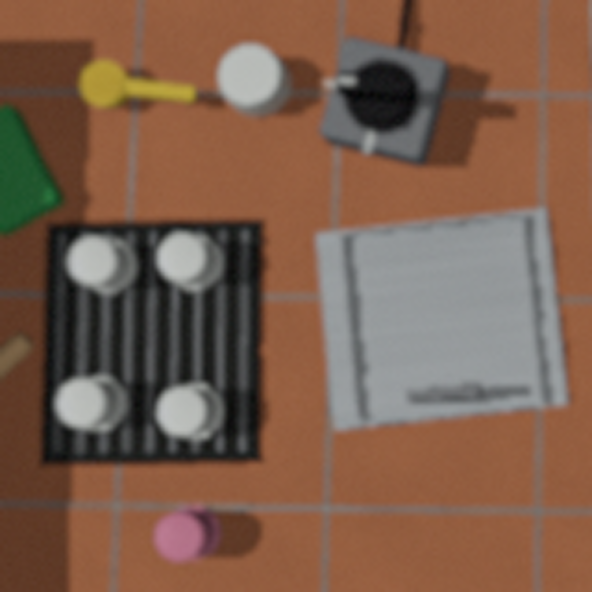

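View pics/c2.png

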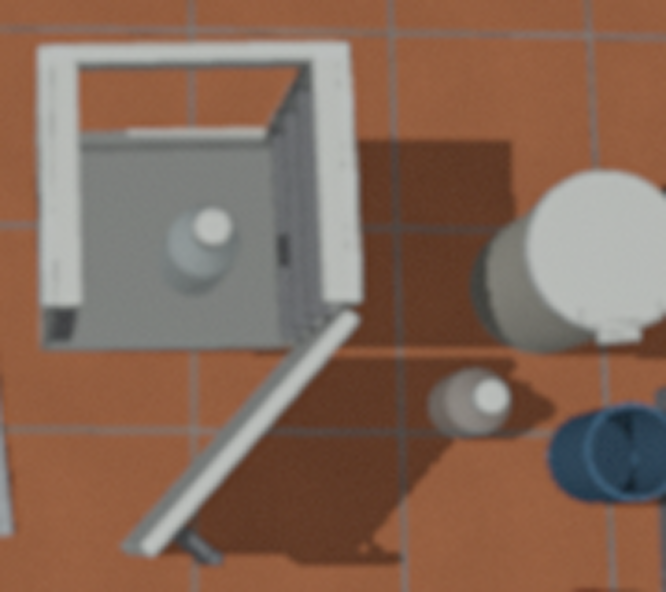

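```bash
python3 - <<'E'
from h import *
T=cloud("top",np.load("pics/top0.npy")).reshape(-1,3);S=cloud("side",np.load("pics/side0.npy")).reshape(-1,3)
def rect(pts):
    r=cv2.minAreaRect((pts[:,:2]*1000).astype(np.float32)); return np.round(r[0],1),np.round(r[1],1),round(r[2],2)
def box(P,lo,hi): return P[np.all((P>lo)&(P<hi),1)]
for n,P in(("top",T),("side",S)):
    q=box(P,[.62,.08,.087],[.74,.18,.12]); print(n,"bar",len(q),rect(q) if len(q)>3 else "",np.median(q[:,2]) if len(q) else"")
    q=box(P,[.53,-.30,.228],[.80,-.02,.25]); print("cab",len(q),rect(q),np.median(q[:,2]))
    q=box(P,[.38,-.23,.222],[.545,-.08,.24]); print("door",len(q),rect(q),np.median(q[:,2]))
    q=box(P,[.40,.02,.03],[.47,.12,.07]); print("plate",len(q),rect(q),np.percentile(q[:,2],95))
    for x,y in((.543,.376),(.547,.300),(.425,.378),(.4185,.294)):
        q=box(P,[x-.035,y-.035,.046],[x+.035,y+.035,.06]); print("pot",len(q),np.round(cv2.minEnclosingCircle((q[:,:2]*1000).astype(np.float32))[0],1),np.median(q[:,:2],0).round(4),np.median(q[:,2]).round(4))
f=lambda u,v,o:(u/3.7+o[0],v/3.7+o[1])
print("sheet corners");C=np.array([atz("top",*f(u,v,(125,145)),.004)[:2] for u,v in[(318,233),(545,208),(568,404),(334,430)]]);print(C.round(4),C.mean(0))
print("cab corners");C=np.array([atz("top",*f(u,v,(275,110)),.235)[:2] for u,v in[(38,47),(348,43),(362,300),(42,305)]]);print(C.round(4),C.mean(0))
print("door hinge/free top",[atz("top",*f(u,v,(275,110)),.23)[:2].round(4) for u,v in[(350,312),(142,553),(210,560)]])
a=cv2.imread("pics/top0.png")[150:195,205:250]; b=cv2.imread("pics/side0.png")[170:250,210:290]
a=cv2.resize(a,(590,590),interpolation=cv2.INTER_CUBIC)*1.6
cv2.imwrite("pics/c3.png",np.clip(a,0,255))
cv2.imwrite("pics/c4.png",cv2.resize(b,(590,590),interpolation=cv2.INTER_CUBIC))
E
```

```text
top bar 117 (array([686.9, 135.5]), array([61.5, 16.6]), 86.68) 0.09745596190737146
cab 1811 (array([ 654.9, -156. ]), array([249.7, 224. ]), 1.03) 0.23440111983892672
door 302 (array([ 480.1, -173.3]), array([ 13.2, 168.5]), 49.88) 0.22930627199745623
plate 74 (array([437.4,  78.2]), array([ 9.7, 59.9]), 6.93) 0.058681197479362984
pot 134 [544.6 376.3] [0.5435 0.3749] 0.0522
pot 132 [548.1 300.9] [0.5472 0.2992] 0.0519
pot 128 [425.1 379.3] [0.4262 0.3784] 0.052
pot 132 [419.1 294.7] [0.4185 0.2939] 0.0514
side bar 59 (array([684.5, 130.7]), array([63.2, 18.4]), 83.04) 0.09640872955081371
cab 921 (array([ 656.6, -157.7]), array([252.7, 227.8]), 0.51) 0.2342300528010558
door 250 (array([ 478.6, -175.5]), array([ 17.8, 164.2]), 49.27) 0.2288614133150337
plate 104 (array([436.9,  75.8]), array([12.6, 62.1]), 6.76) 0.056151197318871186
pot 46 [539.5 373.5] [0.5411 0.3682] 0.0513
pot 50 [546.9 293.6] [0.5452 0.2917] 0.0514
pot 52 [423.4 376.9] [0.4241 0.3741] 0.0519
pot 57 [420.6 290.4] [0.4173 0.2886] 0.0515
sheet corners
[[ 0.5731  0.1941]
 [ 0.5967 -0.0024]
 [ 0.428  -0.0241]
 [ 0.4038  0.1752]] [0.50038498 0.08571165]
cab corners
[[ 0.7753 -0.0406]
 [ 0.7808 -0.2653]
 [ 0.5918 -0.271 ]
 [ 0.5861 -0.0449]] [ 0.6834774  -0.15544686]
door hinge/free top [array([ 0.584 , -0.2635]), array([ 0.4132, -0.1157]), array([ 0.4088, -0.1628])][ WARN:0@1.656] global loadsave.cpp:1063 imwrite_ Unsupported depth image for selected encoder is fallbacked to CV_8U.
```

View pics/c3.png

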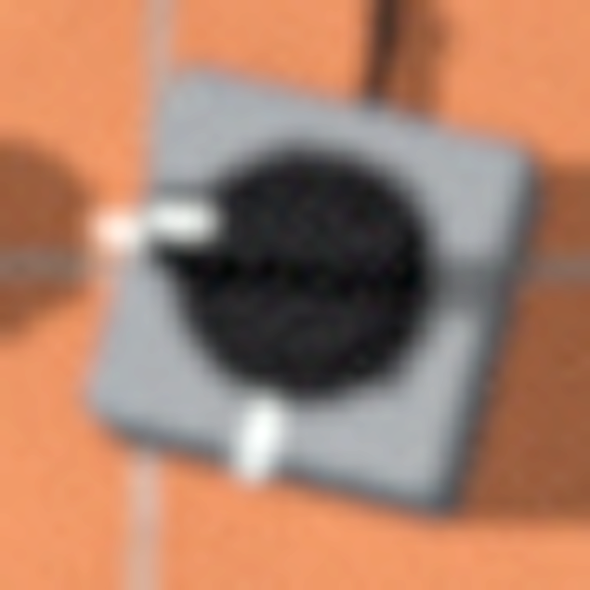

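View pics/c4.png

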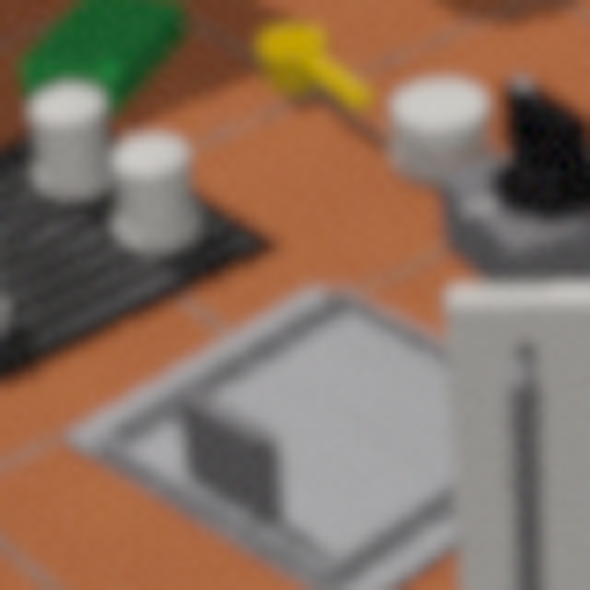

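```bash
python3 -m crank '[{"dx":0.2,"dy":-0.2,"twist":-0.4},{"dx":0.4,"dy":-0.4,"twist":-0.8},{"dx":1,"dy":-0.92,"twist":-1},{"dx":1,"dy":-0.92,"twist":-1},{"dx":1,"dy":-0.92,"twist":-1},{"dx":1,"dy":-0.92,"twist":-1},{"dx":1,"dy":-0.92,"twist":-1},{"dx":1,"dy":-0.92,"twist":-1},{"dx":1,"dy":-0.92,"twist":-1},{"dx":1,"dy":-0.92,"twist":-1},{"dx":1,"dy":-0.92,"twist":-1},{"dx":1,"dy":-0.92,"twist":-1}]'; python3 -m crank '[{"twist":-0.3},{"twist":-0.6},{"twist":-1},{"twist":-1},{"twist":-1}]';
```

```text
invalid input at $[0]: expected keys fingers, dx, dy, dz, twist
invalid input at $[0]: expected keys fingers, dx, dy, dz, twist
```

```bash
python3 -m crank '[{"fingers":60,"dx":0.2,"dy":-0.2,"dz":0,"twist":-0.4},{"fingers":60,"dx":1,"dy":-0.92,"dz":0,"twist":-1},{"fingers":60,"dx":1,"dy":-0.92,"dz":0,"twist":-1},{"fingers":60,"dx":1,"dy":-0.92,"dz":0,"twist":-1},{"fingers":60,"dx":1,"dy":-0.92,"dz":0,"twist":-1},{"fingers":60,"dx":1,"dy":-0.92,"dz":0,"twist":-1},{"fingers":60,"dx":1,"dy":-0.92,"dz":0,"twist":-1},{"fingers":60,"dx":1,"dy":-0.92,"dz":0,"twist":-1},{"fingers":60,"dx":1,"dy":-0.92,"dz":0,"twist":-1},{"fingers":60,"dx":1,"dy":-0.92,"dz":0,"twist":-1},{"fingers":60,"dx":1,"dy":-0.92,"dz":0,"twist":-1},{"fingers":60,"dx":1,"dy":-0.92,"dz":0,"twist":-1}]'; python3 -m crank '[{"fingers":60,"dx":0,"dy":0,"dz":0,"twist":-0.3},{"fingers":60,"dx":0,"dy":0,"dz":0,"twist":-0.6},{"fingers":60,"dx":0,"dy":0,"dz":0,"twist":-1},{"fingers":60,"dx":0,"dy":0,"dz":0,"twist":-1},{"fingers":60,"dx":0,"dy":0,"dz":0,"twist":-1}]'
```

```text
time: 1.6
ee_pos: [0.687, 0.1327, 0.2902]
ee_rot: [1.23, 2.89, -0.003]
ft_force: [-0.2, 0.2, 0.1]
grip_width: 0.0601
time: 2.22
ee_pos: [0.6864, 0.1334, 0.29]
ee_rot: [-1.903, -2.498, 0.004]
ft_force: [1.3, -0.3, -0.0]
grip_width: 0.06
```

```bash
python3 -m crank '[{"fingers":60,"dx":0,"dy":0,"dz":0,"twist":-0.37},{"fingers":60,"dx":0,"dy":0,"dz":-0.1,"twist":-0.7},{"fingers":60,"dx":0,"dy":0,"dz":-0.2,"twist":-0.7},{"fingers":60,"dx":0,"dy":0,"dz":-0.32,"twist":-0.7},{"fingers":60,"dx":0,"dy":0,"dz":-0.32,"twist":-0.7},{"fingers":0,"dx":0,"dy":0,"dz":-0.32,"twist":-0.7},{"fingers":0,"dx":0,"dy":0,"dz":-0.32,"twist":-0.7},{"fingers":0,"dx":0,"dy":0,"dz":-0.32,"twist":-0.7},{"fingers":0,"dx":0,"dy":0,"dz":-0.32,"twist":-0.7},{"fingers":0,"dx":0,"dy":0,"dz":-0.32,"twist":-0.7},{"fingers":0,"dx":0,"dy":0,"dz":-0.32,"twist":-0.7}]' 30
```

```text
time: 3.6
ee_pos: [0.6874, 0.1333, 0.1307]
ee_rot: [2.308, 2.13, -0.001]
ft_force: [2.3, 0.8, 0.4]
grip_width: 0.0157
```

```bash
python3 -m crank '[{"fingers":0,"dx":0,"dy":0,"dz":0,"twist":0.25},{"fingers":0,"dx":0,"dy":0,"dz":0,"twist":0.5},{"fingers":0,"dx":0,"dy":0,"dz":0,"twist":0.75},{"fingers":0,"dx":0,"dy":0,"dz":0,"twist":1},{"fingers":0,"dx":0,"dy":0,"dz":0,"twist":1}]' 40;  python3 -m crank '[{"fingers":0,"dx":0,"dy":0,"dz":0,"twist":0.25},{"fingers":0,"dx":0,"dy":0,"dz":0,"twist":0.5},{"fingers":0,"dx":0,"dy":0,"dz":0,"twist":0.75},{"fingers":0,"dx":0,"dy":0,"dz":0,"twist":1},{"fingers":0,"dx":0,"dy":0,"dz":0,"twist":1}]';  python3 -m crank '[{"fingers":0,"dx":0,"dy":0,"dz":0,"twist":0.25},{"fingers":0,"dx":0,"dy":0,"dz":0,"twist":0.5},{"fingers":0,"dx":0,"dy":0,"dz":0,"twist":0.75},{"fingers":0,"dx":0,"dy":0,"dz":0,"twist":0.9},{"fingers":0,"dx":0,"dy":0,"dz":0,"twist":0.9},{"fingers":0,"dx":0,"dy":0,"dz":0,"twist":0.9}]'; python3 -c "
from h import *;s=telemetry.read_state();print(s['ft_force'],s['ft_torque'])"
```

```text
time: 4.22
ee_pos: [0.6882, 0.1334, 0.1307]
ee_rot: [1.711, 2.633, 0.002]
ft_force: [3.8, 0.3, -1.3]
grip_width: 0.0157
time: 4.85
ee_pos: [0.6888, 0.1339, 0.1308]
ee_rot: [1.011, 2.971, 0.004]
ft_force: [3.2, 2.5, -2.5]
grip_width: 0.0154
time: 5.6
ee_pos: [0.6891, 0.1344, 0.1307]
ee_rot: [0.329, 3.121, 0.008]
ft_force: [2.9, 3.6, -2.0]
grip_width: 0.016
[ 2.8777141   3.61195455 -2.01105309] [ 0.47783679 -0.51145901 -0.83306854]
```

```bash
python3 -m crank '[{"fingers":60,"dx":0,"dy":0,"dz":0,"twist":-0.02},{"fingers":60,"dx":0,"dy":0,"dz":0,"twist":-0.02},{"fingers":60,"dx":0,"dy":0,"dz":0,"twist":-0.02},{"fingers":60,"dx":0,"dy":0,"dz":0.1,"twist":0},{"fingers":60,"dx":0,"dy":0,"dz":0.32,"twist":0},{"fingers":0,"dx":-0.1,"dy":0,"dz":0.32,"twist":-0.3},{"fingers":0,"dx":-0.44,"dy":0,"dz":0.32,"twist":-0.6},{"fingers":0,"dx":-0.44,"dy":-0.2,"dz":0.32,"twist":-0.9},{"fingers":0,"dx":-0.44,"dy":-0.2,"dz":0.32,"twist":-1},{"fingers":0,"dx":-0.44,"dy":-0.2,"dz":0.32,"twist":-1},{"fingers":0,"dx":-0.44,"dy":-0.2,"dz":0.32,"twist":-1},{"fingers":0,"dx":-0.44,"dy":-0.2,"dz":0.32,"twist":-1}]' 
python3 -m crank '[{"fingers":0,"dx":0,"dy":0,"dz":0,"twist":-0.3},{"fingers":0,"dx":0,"dy":-0.12,"dz":0,"twist":-0.6},{"fingers":0,"dx":0,"dy":-0.24,"dz":-0.05,"twist":-0.9},{"fingers":0,"dx":0,"dy":-0.24,"dz":-0.05,"twist":-1},{"fingers":0,"dx":0,"dy":-0.24,"dz":-0.05,"twist":-1},{"fingers":0,"dx":0,"dy":-0.24,"dz":-0.05,"twist":-1}]'; python3 - <<'E'
from h import *
grab("top","top1")
a=cv2.imread("pics/top1.png"); cv2.imwrite("pics/c5.png",cv2.resize(a[130:330,190:440],None,fx=2.8,fy=2.8,interpolation=cv2.INTER_CUBIC))
E
```

```text
time: 7.1
ee_pos: [0.47, 0.0344, 0.2911]
ee_rot: [1.09, 2.941, 0.007]
ft_force: [0.2, -0.1, 0.7]
grip_width: 0.0021
time: 7.85
ee_pos: [0.4706, -0.0849, 0.2661]
ee_rot: [1.78, 2.58, 0.005]
ft_force: [0.1, 0.8, 0.2]
grip_width: 0.0005
```

View pics/c5.png

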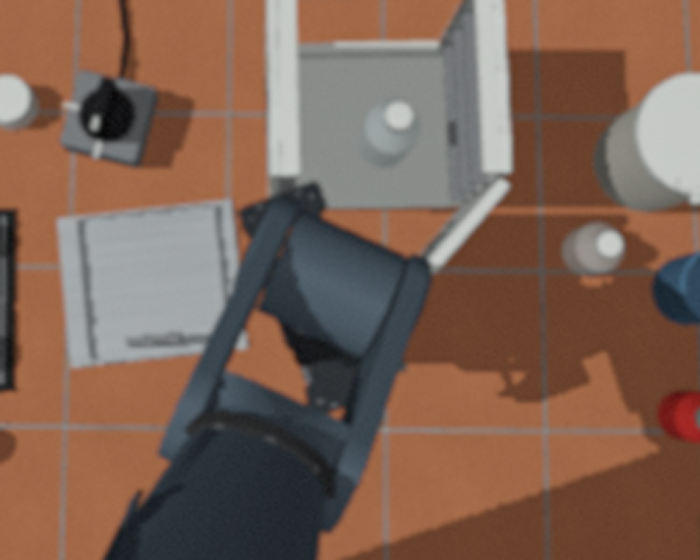

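```bash
python3 -m crank '[{"fingers":0,"dx":-0.01,"dy":-0.08,"dz":0,"twist":0},{"fingers":0,"dx":-0.05,"dy":-0.13,"dz":0,"twist":0},{"fingers":0,"dx":-0.09,"dy":-0.185,"dz":0,"twist":0},{"fingers":0,"dx":-0.11,"dy":-0.24,"dz":0,"twist":0},{"fingers":0,"dx":-0.13,"dy":-0.3,"dz":0,"twist":0},{"fingers":0,"dx":-0.13,"dy":-0.35,"dz":0,"twist":0},{"fingers":0,"dx":-0.13,"dy":-0.39,"dz":0,"twist":0},{"fingers":0,"dx":-0.13,"dy":-0.43,"dz":0,"twist":0},{"fingers":0,"dx":-0.13,"dy":-0.43,"dz":0,"twist":0}]' 
python3 -m crank '[{"fingers":40,"dx":0,"dy":0.1,"dz":0.05,"twist":-0.2},{"fingers":60,"dx":0.03,"dy":0.3,"dz":0.05,"twist":-0.48},{"fingers":60,"dx":0.07,"dy":0.76,"dz":0.05,"twist":-0.48},{"fingers":60,"dx":0.07,"dy":0.76,"dz":0.05,"twist":-0.48},{"fingers":60,"dx":0.07,"dy":0.76,"dz":0.05,"twist":-0.48},{"fingers":60,"dx":0.07,"dy":0.76,"dz":0.05,"twist":-0.48},{"fingers":60,"dx":0.07,"dy":0.76,"dz":0.05,"twist":-0.48},{"fingers":60,"dx":0.07,"dy":0.76,"dz":0.05,"twist":-0.48},{"fingers":60,"dx":0.07,"dy":0.76,"dz":0.05,"twist":-0.48}]'
python3 - <<'E'
from h import *
grab("top","top2");grab("side","side2")
T=cloud("top",np.load("pics/top2.npy")).reshape(-1,3);S=cloud("side",np.load("pics/side2.npy")).reshape(-1,3)
def rect(pts):
    r=cv2.minAreaRect((pts[:,:2]*1000).astype(np.float32)); return np.round(r[0],1),np.round(r[1],1),round(r[2],2)
def box(P,lo,hi): return P[np.all((P>lo)&(P<hi),1)]
for P in(T,S):
    q=box(P,[.30,-.40,.215],[.58,-.2,.245]); print("door",len(q),rect(q) if len(q)>3 else 0)
    for s,lo,hi in(("L",-.06,-.03),("R",-.285,-.245)):
        q=box(P,[.57,lo,.228],[.8,hi,.24]); print(s,len(q),rect(q) if len(q)>3 else 0)
E
```

```text
time: 9.02
ee_pos: [0.406, -0.301, 0.2664]
ee_rot: [1.78, 2.579, 0.004]
ft_force: [-0.0, 0.6, -0.4]
grip_width: 0.0004
time: 10.15
ee_pos: [0.4406, 0.0787, 0.2913]
ee_rot: [2.075, 2.347, 0.002]
ft_force: [0.9, -0.3, 0.2]
grip_width: 0.0604
door 522 (array([ 479.9, -320.1]), array([225.1,  52.3]), 20.97)
L 449 (array([682.7, -51.2]), array([189.7,  16.1]), 0.4)
R 576 (array([ 675.4, -255.8]), array([209.3,  24.1]), 1.09)
door 390 (array([ 478.4, -319.3]), array([225.2,  51.5]), 23.57)
L 134 (array([682.3, -50.7]), array([193. ,  18.8]), 0.05)
R 352 (array([ 677.9, -259.6]), array([213.2,  28.5]), 0.3)
```

```bash
python3 -m crank '[{"fingers":60,"dx":-0.007,"dy":-0.003,"dz":-0.1,"twist":0},{"fingers":60,"dx":-0.007,"dy":-0.003,"dz":-0.2,"twist":0},{"fingers":60,"dx":-0.007,"dy":-0.003,"dz":-0.3,"twist":0},{"fingers":60,"dx":-0.007,"dy":-0.003,"dz":-0.36,"twist":0},{"fingers":60,"dx":-0.007,"dy":-0.003,"dz":-0.412,"twist":0},{"fingers":60,"dx":-0.007,"dy":-0.003,"dz":-0.412,"twist":0},{"fingers":0,"dx":-0.007,"dy":-0.003,"dz":-0.412,"twist":0},{"fingers":0,"dx":-0.007,"dy":-0.003,"dz":-0.412,"twist":0},{"fingers":0,"dx":-0.007,"dy":-0.003,"dz":-0.412,"twist":0},{"fingers":0,"dx":-0.007,"dy":-0.003,"dz":-0.412,"twist":0},{"fingers":0,"dx":-0.007,"dy":-0.003,"dz":-0.412,"twist":0}]' 60
python3 - <<'E'
from h import *
for n in("top","side"):
    P=cloud(n,np.load(f"pics/{n}2.npy")).reshape(-1,3)
    def edges(lo,hi,z0,z1,x0=.60,x1=.76):
        q=P[(P[:,1]>lo)&(P[:,1]<hi)&(P[:,2]>z0)&(P[:,2]<z1)&(P[:,0]>x0)&(P[:,0]<x1)]
        a,b=[],[]
        for i in np.arange(x0,x1,.01):
            s=q[(q[:,0]>=i)&(q[:,0]<i+.01)]
            if len(s)>5: a.append((i+.005,s[:,1].min()));b.append((i+.005,s[:,1].max()))
        return [np.polyfit(np.array(e)[:,0]-.683,np.array(e)[:,1],1).round(4) for e in(a,b)]
    print(n,"L",edges(-.10,-.02,.229,.24),"R",edges(-.30,-.215,.229,.24))
    q=P[(P[:,2]>.229)&(P[:,2]<.24)&(P[:,0]>.5)&(P[:,0]<.82)]
    for lo,hi in((-.063,-.048),(-.262,-.247)):
        s=q[(q[:,1]>lo)&(q[:,1]<hi)&(q[:,0]>.56)]; print("x-range",s[:,0].min(),s[:,0].max())
E
```

```text
time: 11.62
ee_pos: [0.4375, 0.0767, 0.0856]
ee_rot: [2.077, 2.345, 0.003]
ft_force: [-0.3, -0.4, -0.4]
grip_width: 0.018
top L [array([ 0.0287, -0.0685]), array([ 0.0307, -0.0448])] R [array([ 0.0223, -0.2659]), array([ 0.0196, -0.2407])]
x-range 0.5878383747239434 0.777952419375578
x-range 0.571309335958542 0.7796124918074887
side L [array([ 0.0216, -0.0721]), array([ 0.0227, -0.0455])] R [array([ 0.0374, -0.2692]), array([ 0.0283, -0.2429])]
x-range 0.585852478214276 0.7787982702829527
x-range 0.5908171456329249 0.7844785418496067
```

```bash
python3 -m crank '[{"fingers":0,"dx":0,"dy":0,"dz":0,"twist":0},{"fingers":0,"dx":0,"dy":0,"dz":0,"twist":0},{"fingers":0,"dx":0,"dy":0,"dz":0,"twist":0},{"fingers":0,"dx":0,"dy":0,"dz":0.02,"twist":0},{"fingers":0,"dx":0,"dy":0,"dz":0.06,"twist":0},{"fingers":0,"dx":0,"dy":0,"dz":0.12,"twist":0},{"fingers":0,"dx":-0.02,"dy":0,"dz":0.2,"twist":0},{"fingers":0,"dx":-0.04,"dy":0,"dz":0.28,"twist":0},{"fingers":0,"dx":-0.06,"dy":0,"dz":0.36,"twist":0},{"fingers":0,"dx":-0.08,"dy":-0.04,"dz":0.36,"twist":-0.05},{"fingers":0,"dx":-0.08,"dy":-0.08,"dz":0.36,"twist":-0.1},{"fingers":0,"dx":-0.08,"dy":-0.12,"dz":0.36,"twist":-0.19}]'
```

```text
time: 13.12
ee_pos: [0.3964, 0.0164, 0.2659]
ee_rot: [2.187, 2.244, 0.001]
ft_force: [0.5, 0.1, -2.8]
grip_width: 0.0096
```

```bash
python3 -m crank '[{"fingers":0,"dx":0,"dy":-0.06,"dz":0,"twist":0},{"fingers":0,"dx":0,"dy":-0.12,"dz":0,"twist":0},{"fingers":0,"dx":0,"dy":-0.18,"dz":0,"twist":0},{"fingers":0,"dx":0,"dy":-0.24,"dz":0,"twist":0},{"fingers":0,"dx":0,"dy":-0.3,"dz":0,"twist":0},{"fingers":0,"dx":0,"dy":-0.36,"dz":0,"twist":0},{"fingers":0,"dx":0,"dy":-0.36,"dz":0,"twist":0},{"fingers":0,"dx":0,"dy":-0.36,"dz":0,"twist":0}]'
python3 - <<'E'
from h import *
grab("side","side3");grab("top","top3")
a=cv2.imread("pics/side3.png"); cv2.imwrite("pics/c6.png",cv2.resize(a[130:290,220:400],None,fx=4,fy=4,interpolation=cv2.INTER_CUBIC)[:600])
S=cloud("side",np.load("pics/side3.npy")).reshape(-1,3);T=cloud("top",np.load("pics/top3.npy")).reshape(-1,3)
for P in(S,T):
    q=P[(P[:,0]>.33)&(P[:,0]<.575)&(P[:,1]>-.272)&(P[:,1]<-.05)&(P[:,2]>.165)&(P[:,2]<.187)]
    if len(q)<10: print(len(q)); continue
    A=np.c_[q[:,:2]-[.46,-.16],np.ones(len(q))]; c=np.linalg.lstsq(A,q[:,2],rcond=None)[0]; print(len(q),"plane",c.round(4),"min",q.min(0),"max",q.max(0))
E
```

```text
time: 14.12
ee_pos: [0.3954, -0.1627, 0.2656]
ee_rot: [2.189, 2.245, 0.001]
ft_force: [-1.1, 1.0, -3.2]
grip_width: 0.0099
1472 plane [0.0051 0.0021 0.1848] min [ 0.37210171 -0.26348139  0.17726008] max [ 0.54879992 -0.0641861   0.18699932]
2201 plane [-0.0006  0.0045  0.1843] min [ 0.37387028 -0.27165116  0.16567428] max [ 0.57468934 -0.05845558  0.18699225]
```

View pics/c6.png

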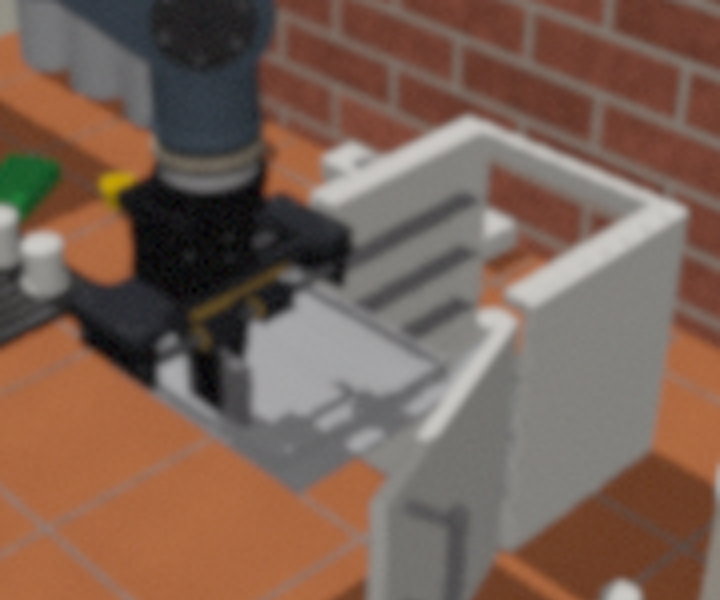

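```bash
python3 -m crank '[{"fingers":0,"dx":0.03,"dy":0.001,"dz":-0.011,"twist":0},{"fingers":0,"dx":0.06,"dy":0.002,"dz":-0.011,"twist":0},{"fingers":0,"dx":0.09,"dy":0.003,"dz":-0.011,"twist":0},{"fingers":0,"dx":0.12,"dy":0.003,"dz":-0.011,"twist":0},{"fingers":0,"dx":0.15,"dy":0.004,"dz":-0.011,"twist":0},{"fingers":0,"dx":0.18,"dy":0.005,"dz":-0.011,"twist":0},{"fingers":0,"dx":0.21,"dy":0.006,"dz":-0.011,"twist":0}]'; python3 -m crank '[{"fingers":0,"dx":0.04,"dy":0.001,"dz":0,"twist":0},{"fingers":0,"dx":0.08,"dy":0.002,"dz":0,"twist":0},{"fingers":0,"dx":0.11,"dy":0.003,"dz":0,"twist":0},{"fingers":0,"dx":0.14,"dy":0.004,"dz":0,"twist":0},{"fingers":0,"dx":0.17,"dy":0.005,"dz":0,"twist":0},{"fingers":0,"dx":0.19,"dy":0.006,"dz":0,"twist":0},{"fingers":0,"dx":0.19,"dy":0.006,"dz":0,"twist":0}]'
```

```text
time: 15.1
ee_pos: [0.5017, -0.1594, 0.2601]
ee_rot: [2.188, 2.246, 0.001]
ft_force: [0.0, 0.5, -2.5]
grip_width: 0.0096
time: 15.98
ee_pos: [0.5973, -0.1564, 0.26]
ee_rot: [2.187, 2.246, 0.001]
ft_force: [0.0, 0.4, -2.4]
grip_width: 0.0097
```

```bash
python3 -m crank '[{"fingers":0,"dx":0.01,"dy":0,"dz":-0.004,"twist":0},{"fingers":0,"dx":0.02,"dy":0.001,"dz":-0.008,"twist":0},{"fingers":0,"dx":0.03,"dy":0.001,"dz":-0.01,"twist":0},{"fingers":0,"dx":0.036,"dy":0.001,"dz":-0.01,"twist":0},{"fingers":0,"dx":0.036,"dy":0.001,"dz":-0.01,"twist":0}]'
```

```text
time: 16.6
ee_pos: [0.6154, -0.156, 0.2557]
ee_rot: [2.186, 2.246, 0.001]
ft_force: [-2.9, 0.5, 4.5]
grip_width: 0.0097
```

```bash
python3 -m crank '[{"fingers":0,"dx":0.004,"dy":0,"dz":0,"twist":0},{"fingers":0,"dx":0.008,"dy":0,"dz":0,"twist":0},{"fingers":0,"dx":0.008,"dy":0,"dz":0,"twist":0}]'; python3 -m crank '[{"fingers":0,"dx":0.004,"dy":0,"dz":0,"twist":0},{"fingers":0,"dx":0.008,"dy":0,"dz":0,"twist":0},{"fingers":0,"dx":0.008,"dy":0,"dz":0,"twist":0}]'
```

```text
time: 16.98
ee_pos: [0.6189, -0.156, 0.2557]
ee_rot: [2.187, 2.247, -0.001]
ft_force: [-5.2, 0.3, 3.3]
grip_width: 0.0097
time: 17.35
ee_pos: [0.6195, -0.1559, 0.2556]
ee_rot: [-2.19, -2.251, 0.01]
ft_force: [-13.7, -0.4, 7.9]
grip_width: 0.0095
```

```bash
python3 -m crank '[{"fingers":45,"dx":-0.004,"dy":0,"dz":0,"twist":0},{"fingers":45,"dx":-0.004,"dy":0,"dz":0,"twist":0},{"fingers":45,"dx":-0.004,"dy":0,"dz":0.02,"twist":0},{"fingers":45,"dx":-0.004,"dy":0,"dz":0.12,"twist":0},{"fingers":60,"dx":-0.144,"dy":0.05,"dz":0.18,"twist":0},{"fingers":60,"dx":-0.144,"dy":0.91,"dz":0.1,"twist":0},{"fingers":60,"dx":-0.144,"dy":0.91,"dz":0,"twist":0},{"fingers":60,"dx":-0.144,"dy":0.91,"dz":0,"twist":0},{"fingers":60,"dx":-0.144,"dy":0.91,"dz":0,"twist":0},{"fingers":60,"dx":-0.144,"dy":0.91,"dz":0,"twist":0},{"fingers":60,"dx":-0.144,"dy":0.91,"dz":-0.1,"twist":0},{"fingers":60,"dx":-0.144,"dy":0.91,"dz":-0.1,"twist":0}]'
cat >> h.py <<'E'
def pots(tag):
    for n in("top","side"):
        im,d=grab(n,f"{n}{tag}"); P=cloud(n,d)
        m=((P[...,2]>.046)&(P[...,2]<.0585)&(P[...,0]>.35)&(P[...,0]<.62)&(P[...,1]>.2)&(P[...,1]<.5)&(np.ptp(im,axis=2)<30)&(im.mean(2)>110)).astype(np.uint8)
        k,L,st,_=cv2.connectedComponentsWithStats(m)
        for i in range(1,k):
            if st[i,4]>15:
                q=P[L==i]; print(n,st[i,4],((q.min(0)+q.max(0))/2).round(4),np.median(q,0).round(4))
E
python3 -c "
from h import *; pots('4')"
```

```text
time: 18.85
ee_pos: [0.5492, 0.2801, 0.2189]
ee_rot: [2.19, 2.251, -0.004]
ft_force: [1.0, -0.2, -0.4]
grip_width: 0.06
top 18 [0.5485 0.3132 0.0526] [0.5486 0.3125 0.0527]
top 64 [0.5489 0.2904 0.0522] [0.5473 0.291  0.0518]
top 138 [0.4185 0.2947 0.0521] [0.4186 0.2943 0.052 ]
side 45 [0.5441 0.3716 0.0511] [0.5422 0.3704 0.052 ]
side 47 [0.4342 0.4209 0.0517] [0.4339 0.4191 0.0521]
side 45 [0.5439 0.299  0.0516] [0.5454 0.2945 0.0508]
side 59 [0.4182 0.2926 0.0511] [0.4166 0.2871 0.0514]
```

```bash
python3 -m crank '[{"fingers":60,"dx":-0.004,"dy":0.038,"dz":0,"twist":0},{"fingers":60,"dx":-0.004,"dy":0.038,"dz":-0.1,"twist":0},{"fingers":60,"dx":-0.004,"dy":0.038,"dz":-0.2,"twist":0},{"fingers":60,"dx":-0.004,"dy":0.038,"dz":-0.26,"twist":0},{"fingers":60,"dx":-0.004,"dy":0.038,"dz":-0.26,"twist":0},{"fingers":30,"dx":-0.004,"dy":0.038,"dz":-0.26,"twist":0},{"fingers":30,"dx":-0.004,"dy":0.038,"dz":-0.26,"twist":0},{"fingers":30,"dx":-0.004,"dy":0.038,"dz":-0.26,"twist":0},{"fingers":30,"dx":-0.004,"dy":0.038,"dz":-0.26,"twist":0}]' 15
python3 -m crank '[{"fingers":30,"dx":0,"dy":0,"dz":0.06,"twist":0},{"fingers":30,"dx":0,"dy":0,"dz":0.16,"twist":0},{"fingers":30,"dx":0,"dy":0,"dz":0.26,"twist":0},{"fingers":30,"dx":0,"dy":-0.05,"dz":0.4,"twist":0},{"fingers":30,"dx":0.05,"dy":-0.12,"dz":0.52,"twist":0},{"fingers":30,"dx":0.339,"dy":-0.81,"dz":0.52,"twist":0},{"fingers":30,"dx":0.339,"dy":-0.81,"dz":0.52,"twist":0},{"fingers":30,"dx":0.339,"dy":-0.81,"dz":0.52,"twist":0},{"fingers":30,"dx":0.339,"dy":-0.81,"dz":0.52,"twist":0},{"fingers":30,"dx":0.339,"dy":-0.81,"dz":0.52,"twist":0},{"fingers":30,"dx":0.339,"dy":-0.81,"dz":0.52,"twist":0},{"fingers":30,"dx":0.339,"dy":-0.81,"dz":0.52,"twist":0}]'
```

```text
time: 20.08
ee_pos: [0.5454, 0.3018, 0.0872]
ee_rot: [-2.183, -2.256, 0.008]
ft_force: [0.6, -0.4, 6.3]
grip_width: 0.0393
time: 21.58
ee_pos: [0.7156, -0.1079, 0.3466]
ee_rot: [-2.189, -2.251, 0.01]
ft_force: [-0.4, 0.0, -0.6]
grip_width: 0.0394
```

```bash
python3 -m crank '[{"fingers":30,"dx":0.002,"dy":0.004,"dz":0,"twist":0},{"fingers":30,"dx":0.002,"dy":0.004,"dz":-0.05,"twist":0},{"fingers":30,"dx":0.002,"dy":0.004,"dz":-0.1,"twist":0},{"fingers":30,"dx":0.002,"dy":0.004,"dz":-0.14,"twist":0},{"fingers":30,"dx":0.002,"dy":0.004,"dz":-0.165,"twist":0},{"fingers":30,"dx":0.002,"dy":0.004,"dz":-0.174,"twist":0},{"fingers":30,"dx":0.002,"dy":0.004,"dz":-0.174,"twist":0}]'
```

```text
time: 22.45
ee_pos: [0.7167, -0.1053, 0.26]
ee_rot: [-2.188, -2.252, 0.009]
ft_force: [0.1, 0.3, -0.3]
grip_width: 0.0395
```

```bash
python3 -m crank '[{"fingers":30,"dx":0,"dy":0,"dz":-0.002,"twist":0},{"fingers":30,"dx":0,"dy":0,"dz":-0.004,"twist":0},{"fingers":30,"dx":0,"dy":0,"dz":-0.004,"twist":0}]'
```

```text
time: 22.82
ee_pos: [0.7167, -0.1054, 0.2584]
ee_rot: [-2.189, -2.252, 0.009]
ft_force: [1.0, -0.7, 0.3]
grip_width: 0.0392
```

```bash
python3 -m crank '[{"fingers":30,"dx":0,"dy":0,"dz":-0.003,"twist":0},{"fingers":52,"dx":0,"dy":0,"dz":-0.003,"twist":0},{"fingers":52,"dx":0,"dy":0,"dz":-0.003,"twist":0},{"fingers":52,"dx":0,"dy":0,"dz":0.03,"twist":0},{"fingers":52,"dx":0,"dy":0,"dz":0.12,"twist":0},{"fingers":60,"dx":-0.05,"dy":0.05,"dz":0.15,"twist":0},{"fingers":60,"dx":-0.2,"dy":0.2,"dz":0.15,"twist":0},{"fingers":60,"dx":-0.6,"dy":0.8,"dz":0.1,"twist":0},{"fingers":60,"dx":-0.6,"dy":0.8,"dz":0,"twist":0},{"fingers":60,"dx":-0.6,"dy":0.8,"dz":0,"twist":0},{"fingers":60,"dx":-0.6,"dy":0.8,"dz":0,"twist":0},{"fingers":60,"dx":-0.6,"dy":0.8,"dz":-0.1,"twist":0}]'
```

```text
time: 24.32
ee_pos: [0.4754, 0.2127, 0.264]
ee_rot: [2.188, 2.251, -0.0]
ft_force: [0.9, 0.6, -0.1]
grip_width: 0.0601
```

```bash
python3 -m crank '[{"fingers":60,"dx":-0.115,"dy":0.161,"dz":0,"twist":0},{"fingers":60,"dx":-0.115,"dy":0.161,"dz":-0.05,"twist":0},{"fingers":60,"dx":-0.115,"dy":0.161,"dz":-0.15,"twist":0},{"fingers":60,"dx":-0.115,"dy":0.161,"dz":-0.25,"twist":0},{"fingers":60,"dx":-0.115,"dy":0.161,"dz":-0.32,"twist":0},{"fingers":60,"dx":-0.115,"dy":0.161,"dz":-0.348,"twist":0},{"fingers":60,"dx":-0.115,"dy":0.161,"dz":-0.348,"twist":0},{"fingers":30,"dx":-0.115,"dy":0.161,"dz":-0.348,"twist":0},{"fingers":30,"dx":-0.115,"dy":0.161,"dz":-0.348,"twist":0},{"fingers":30,"dx":-0.115,"dy":0.161,"dz":-0.348,"twist":0},{"fingers":30,"dx":-0.115,"dy":0.161,"dz":-0.348,"twist":0}]'
```

```text
time: 25.7
ee_pos: [0.4187, 0.2934, 0.091]
ee_rot: [2.187, 2.251, 0.003]
ft_force: [-0.2, 0.4, 6.3]
grip_width: 0.0394
```

```bash
python3 -m crank '[{"fingers":30,"dx":0,"dy":0,"dz":0.06,"twist":0},{"fingers":30,"dx":0,"dy":0,"dz":0.16,"twist":0},{"fingers":30,"dx":0,"dy":0,"dz":0.28,"twist":0},{"fingers":30,"dx":0,"dy":-0.05,"dz":0.4,"twist":0},{"fingers":30,"dx":0.05,"dy":-0.12,"dz":0.52,"twist":0},{"fingers":30,"dx":0.602,"dy":-0.988,"dz":0.52,"twist":0},{"fingers":30,"dx":0.602,"dy":-0.988,"dz":0.52,"twist":0},{"fingers":30,"dx":0.602,"dy":-0.988,"dz":0.52,"twist":0},{"fingers":30,"dx":0.602,"dy":-0.988,"dz":0.52,"twist":0},{"fingers":30,"dx":0.602,"dy":-0.988,"dz":0.52,"twist":0},{"fingers":30,"dx":0.602,"dy":-0.988,"dz":0.52,"twist":0},{"fingers":30,"dx":0.602,"dy":-0.988,"dz":0.52,"twist":0}]'
```

```text
time: 27.2
ee_pos: [0.6745, -0.1307, 0.349]
ee_rot: [2.188, 2.251, 0.003]
ft_force: [0.8, -0.1, -0.2]
grip_width: 0.0394
```

```bash
python3 -m crank '[{"fingers":30,"dx":0.09,"dy":-0.141,"dz":0,"twist":0},{"fingers":30,"dx":0.09,"dy":-0.141,"dz":0,"twist":0},{"fingers":30,"dx":0.09,"dy":-0.141,"dz":-0.05,"twist":0},{"fingers":30,"dx":0.09,"dy":-0.141,"dz":-0.1,"twist":0},{"fingers":30,"dx":0.09,"dy":-0.141,"dz":-0.14,"twist":0},{"fingers":30,"dx":0.09,"dy":-0.141,"dz":-0.16,"twist":0},{"fingers":30,"dx":0.09,"dy":-0.141,"dz":-0.17,"twist":0},{"fingers":30,"dx":0.09,"dy":-0.141,"dz":-0.175,"twist":0},{"fingers":30,"dx":0.09,"dy":-0.141,"dz":-0.175,"twist":0}]'
```

```text
time: 28.32
ee_pos: [0.7199, -0.2013, 0.2624]
ee_rot: [2.187, 2.25, 0.004]
ft_force: [0.1, -1.1, -0.0]
grip_width: 0.0395
```

```bash
python3 -m crank '[{"fingers":30,"dx":0,"dy":0,"dz":-0.003,"twist":0},{"fingers":30,"dx":0,"dy":0,"dz":-0.003,"twist":0},{"fingers":52,"dx":0,"dy":0,"dz":-0.003,"twist":0},{"fingers":52,"dx":0,"dy":0,"dz":-0.003,"twist":0},{"fingers":52,"dx":0,"dy":0,"dz":0.03,"twist":0},{"fingers":52,"dx":0,"dy":0,"dz":0.12,"twist":0},{"fingers":60,"dx":-0.05,"dy":0.1,"dz":0.15,"twist":0},{"fingers":60,"dx":-0.1,"dy":0.2,"dz":0.15,"twist":0},{"fingers":60,"dx":-0.35,"dy":1,"dz":0.15,"twist":0},{"fingers":60,"dx":-0.35,"dy":1,"dz":0.1,"twist":0},{"fingers":60,"dx":-0.35,"dy":1,"dz":0,"twist":0},{"fingers":60,"dx":-0.35,"dy":1,"dz":0,"twist":0}]'; python3 -c "
from h import *; pots('5')
a=cv2.imread('pics/top5.png'); cv2.imwrite('pics/c7.png',cv2.resize(a[110:270,110:440],None,fx=2.4,fy=2.4,interpolation=cv2.INTER_CUBIC))"
```

```text
time: 29.82
ee_pos: [0.5963, 0.1357, 0.3052]
ee_rot: [2.186, 2.248, 0.008]
ft_force: [0.0, -0.7, 0.6]
grip_width: 0.0602
top 140 [0.435  0.4237 0.0516] [0.435  0.4227 0.0518]
side 50 [0.5433 0.3703 0.0513] [0.5413 0.3674 0.0518]
side 50 [0.4356 0.4226 0.0513] [0.4346 0.4172 0.0512]
```

View pics/c7.png

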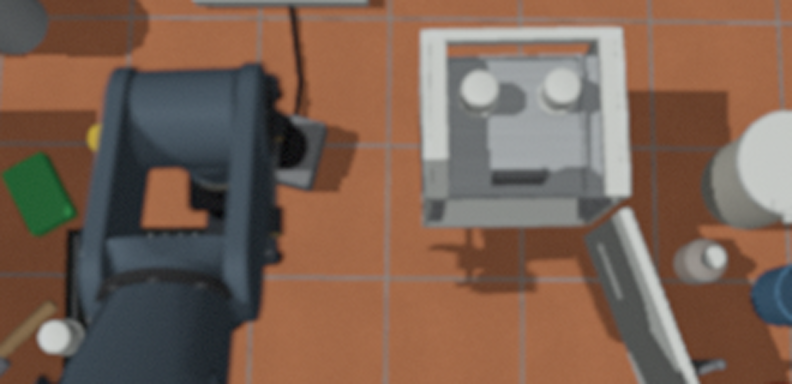

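```bash
python3 -m crank '[{"fingers":60,"dx":-0.106,"dy":0.479,"dz":0,"twist":0},{"fingers":60,"dx":-0.106,"dy":0.479,"dz":0,"twist":0},{"fingers":60,"dx":-0.106,"dy":0.479,"dz":0,"twist":0},{"fingers":60,"dx":-0.106,"dy":0.479,"dz":-0.1,"twist":0},{"fingers":60,"dx":-0.106,"dy":0.479,"dz":-0.2,"twist":0},{"fingers":60,"dx":-0.106,"dy":0.479,"dz":-0.3,"twist":0},{"fingers":60,"dx":-0.106,"dy":0.479,"dz":-0.38,"twist":0},{"fingers":60,"dx":-0.106,"dy":0.479,"dz":-0.43,"twist":0},{"fingers":60,"dx":-0.106,"dy":0.479,"dz":-0.43,"twist":0},{"fingers":30,"dx":-0.106,"dy":0.479,"dz":-0.43,"twist":0},{"fingers":30,"dx":-0.106,"dy":0.479,"dz":-0.43,"twist":0},{"fingers":30,"dx":-0.106,"dy":0.479,"dz":-0.43,"twist":0}]'; python3 -m crank '[{"fingers":30,"dx":0,"dy":0,"dz":0,"twist":0},{"fingers":30,"dx":0,"dy":0,"dz":0.06,"twist":0},{"fingers":30,"dx":0,"dy":0,"dz":0.16,"twist":0},{"fingers":30,"dx":0,"dy":0,"dz":0.28,"twist":0},{"fingers":30,"dx":0,"dy":-0.05,"dz":0.4,"twist":0},{"fingers":30,"dx":0.05,"dy":-0.12,"dz":0.52,"twist":0},{"fingers":30,"dx":0.214,"dy":-0.964,"dz":0.52,"twist":0},{"fingers":30,"dx":0.214,"dy":-0.964,"dz":0.52,"twist":0},{"fingers":30,"dx":0.214,"dy":-0.964,"dz":0.52,"twist":0},{"fingers":30,"dx":0.214,"dy":-0.964,"dz":0.52,"twist":0},{"fingers":30,"dx":0.214,"dy":-0.964,"dz":0.52,"twist":0},{"fingers":30,"dx":0.214,"dy":-0.964,"dz":0.52,"twist":0}]'
```

```text
time: 31.42
ee_pos: [0.5412, 0.3795, 0.0902]
ee_rot: [2.182, 2.26, 0.007]
ft_force: [-0.1, -0.2, 4.0]
grip_width: 0.0395
time: 32.92
ee_pos: [0.6356, -0.0434, 0.3487]
ee_rot: [2.182, 2.26, 0.007]
ft_force: [1.2, 0.9, -0.4]
grip_width: 0.04
```

```bash
python3 -m crank '[{"fingers":30,"dx":0.03,"dy":-0.121,"dz":0,"twist":0},{"fingers":30,"dx":0.03,"dy":-0.121,"dz":0,"twist":0},{"fingers":30,"dx":0.03,"dy":-0.121,"dz":-0.05,"twist":0},{"fingers":30,"dx":0.03,"dy":-0.121,"dz":-0.1,"twist":0},{"fingers":30,"dx":0.03,"dy":-0.121,"dz":-0.14,"twist":0},{"fingers":30,"dx":0.03,"dy":-0.121,"dz":-0.16,"twist":0},{"fingers":30,"dx":0.03,"dy":-0.121,"dz":-0.17,"twist":0},{"fingers":30,"dx":0.03,"dy":-0.121,"dz":-0.174,"twist":0},{"fingers":30,"dx":0.03,"dy":-0.121,"dz":-0.174,"twist":0}]'
```

```text
time: 34.05
ee_pos: [0.6509, -0.1039, 0.2623]
ee_rot: [2.181, 2.259, 0.008]
ft_force: [0.8, 1.1, 0.2]
grip_width: 0.0394
```

```bash
python3 -m crank '[{"fingers":30,"dx":0,"dy":0,"dz":-0.003,"twist":0},{"fingers":30,"dx":0,"dy":0,"dz":-0.003,"twist":0},{"fingers":50,"dx":0,"dy":0,"dz":-0.003,"twist":0},{"fingers":50,"dx":0,"dy":0,"dz":-0.003,"twist":0},{"fingers":50,"dx":0,"dy":0,"dz":0.03,"twist":0},{"fingers":50,"dx":0,"dy":0,"dz":0.12,"twist":0},{"fingers":60,"dx":-0.05,"dy":0.1,"dz":0.15,"twist":0},{"fingers":60,"dx":-0.1,"dy":0.2,"dz":0.15,"twist":-0.3},{"fingers":60,"dx":-0.43,"dy":1,"dz":0.15,"twist":-0.6},{"fingers":60,"dx":-0.43,"dy":1,"dz":0.1,"twist":-1},{"fingers":60,"dx":-0.43,"dy":1,"dz":0,"twist":-1},{"fingers":60,"dx":-0.43,"dy":1,"dz":0,"twist":-1}]'
python3 -m crank '[{"fingers":60,"dx":0,"dy":0,"dz":0,"twist":-0.2},{"fingers":60,"dx":0,"dy":0,"dz":0,"twist":-0.4}]'
```

```text
time: 35.55
ee_pos: [0.5078, 0.2233, 0.3069]
ee_rot: [2.671, 1.648, 0.013]
ft_force: [0.3, 0.8, 0.1]
grip_width: 0.06
time: 35.8
ee_pos: [0.5076, 0.2247, 0.3082]
ee_rot: [2.821, 1.371, 0.015]
ft_force: [0.1, -0.5, 0.7]
grip_width: 0.0601
```

```bash
python3 -m crank '[{"fingers":56,"dx":-0.145,"dy":0.398,"dz":0,"twist":-0.2},{"fingers":56,"dx":-0.145,"dy":0.398,"dz":0,"twist":-0.2},{"fingers":56,"dx":-0.145,"dy":0.398,"dz":0,"twist":-0.2},{"fingers":56,"dx":-0.145,"dy":0.398,"dz":-0.1,"twist":-0.2},{"fingers":56,"dx":-0.145,"dy":0.398,"dz":-0.2,"twist":-0.2},{"fingers":56,"dx":-0.145,"dy":0.398,"dz":-0.24,"twist":-0.2},{"fingers":56,"dx":-0.145,"dy":0.398,"dz":-0.24,"twist":-0.2}]'; python3 -c "
from h import *
im,d=grab('side','side6');pots('7')
p=cloud('top',np.load('pics/top5.npy'))
for u,v in((131,238),(130,241),(125,246),(118,252)): print(atz('top',u,v,.01),p[v,u])
a=cv2.imread('pics/side6.png'); cv2.imwrite('pics/c8.png',cv2.resize(a[140:240,130:280],None,fx=5,fy=5,interpolation=cv2.INTER_CUBIC))"
```

```text
time: 36.67
ee_pos: [0.4346, 0.4235, 0.1874]
ee_rot: [2.885, 1.229, 0.01]
ft_force: [0.2, -0.2, 0.3]
grip_width: 0.0558
top 97 [0.4336 0.4236 0.0513] [0.4316 0.4181 0.0522]
side 50 [0.434  0.4208 0.0505] [0.4328 0.418  0.0512]
[0.4736046  0.44613581 0.01      ] [0.47332994 0.44382455 0.01584339]
[0.46403144 0.44884889 0.01      ] [0.46384994 0.44700373 0.01463881]
[0.44796317 0.46415955 0.01      ] [0.44792289 0.46352138 0.01155512]
[0.42866587 0.48576233 0.01      ] [0.42864261 0.48476892 0.01232029]
```

View pics/c8.png

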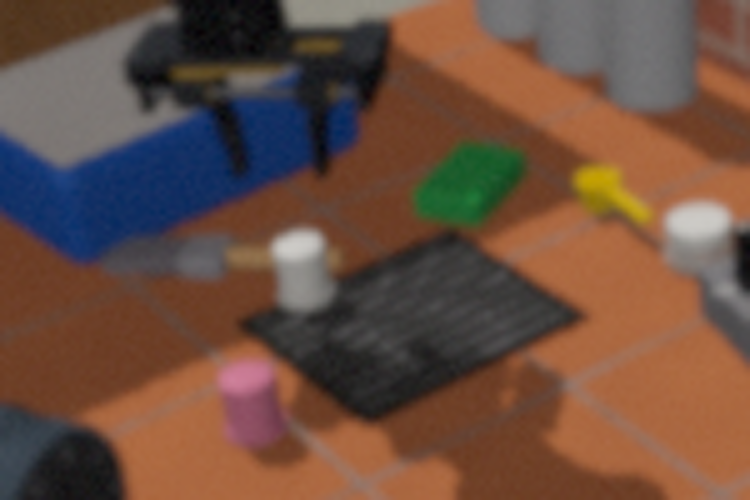

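```bash
python3 -m crank '[{"fingers":56,"dx":0,"dy":0,"dz":-0.07,"twist":0},{"fingers":56,"dx":0,"dy":0,"dz":-0.14,"twist":0},{"fingers":56,"dx":0,"dy":0,"dz":-0.192,"twist":0},{"fingers":56,"dx":0,"dy":0,"dz":-0.192,"twist":0},{"fingers":30,"dx":0,"dy":0,"dz":-0.192,"twist":0},{"fingers":30,"dx":0,"dy":0,"dz":-0.192,"twist":0},{"fingers":30,"dx":0,"dy":0,"dz":-0.192,"twist":0},{"fingers":30,"dx":0,"dy":0,"dz":-0.192,"twist":0}]'; python3 -m crank '[{"fingers":30,"dx":0,"dy":0,"dz":0.06,"twist":0},{"fingers":30,"dx":0,"dy":0,"dz":0.16,"twist":0},{"fingers":30,"dx":0,"dy":0,"dz":0.28,"twist":0},{"fingers":30,"dx":0,"dy":-0.05,"dz":0.4,"twist":0.3},{"fingers":30,"dx":0.05,"dy":-0.12,"dz":0.52,"twist":0.6},{"fingers":30,"dx":0.436,"dy":-1,"dz":0.52,"twist":0.9},{"fingers":30,"dx":0.436,"dy":-1,"dz":0.52,"twist":1},{"fingers":30,"dx":0.436,"dy":-1,"dz":0.52,"twist":1},{"fingers":30,"dx":0.436,"dy":-1,"dz":0.52,"twist":1},{"fingers":30,"dx":0.436,"dy":-1,"dz":0.52,"twist":1},{"fingers":30,"dx":0.436,"dy":-1,"dz":0.52,"twist":1},{"fingers":30,"dx":0.436,"dy":-1,"dz":0.52,"twist":1}]'
```

```text
time: 37.83
ee_pos: [0.437, 0.4248, 0.0958]
ee_rot: [2.887, 1.229, 0.025]
ft_force: [-0.9, -0.2, 6.1]
grip_width: 0.0393
time: 39.33
ee_pos: [0.6348, -0.0305, 0.3547]
ee_rot: [-2.496, -1.907, -0.026]
ft_force: [1.1, 0.3, -0.5]
grip_width: 0.0395
```

```bash
python3 -m crank '[{"fingers":30,"dx":0.037,"dy":-0.1,"dz":0,"twist":0.3},{"fingers":30,"dx":0.037,"dy":-0.2,"dz":0,"twist":0.58},{"fingers":30,"dx":0.037,"dy":-0.3,"dz":0,"twist":0.58},{"fingers":30,"dx":0.037,"dy":-0.343,"dz":0,"twist":0.58},{"fingers":30,"dx":0.037,"dy":-0.343,"dz":0,"twist":0.58},{"fingers":30,"dx":0.037,"dy":-0.343,"dz":-0.06,"twist":0.58},{"fingers":30,"dx":0.037,"dy":-0.343,"dz":-0.11,"twist":0.58},{"fingers":30,"dx":0.037,"dy":-0.343,"dz":-0.14,"twist":0.58},{"fingers":30,"dx":0.037,"dy":-0.343,"dz":-0.16,"twist":0.58},{"fingers":30,"dx":0.037,"dy":-0.343,"dz":-0.17,"twist":0.58},{"fingers":30,"dx":0.037,"dy":-0.343,"dz":-0.173,"twist":0.58},{"fingers":30,"dx":0.037,"dy":-0.343,"dz":-0.173,"twist":0.58}]'
```

```text
time: 40.83
ee_pos: [0.6535, -0.2022, 0.2688]
ee_rot: [-2.194, -2.246, -0.026]
ft_force: [-0.2, -0.3, -0.4]
grip_width: 0.0398
```

```bash
python3 -m crank '[{"fingers":30,"dx":0,"dy":0,"dz":-0.002,"twist":0},{"fingers":30,"dx":0,"dy":0,"dz":-0.005,"twist":0},{"fingers":30,"dx":0,"dy":0,"dz":-0.005,"twist":0}]'
```

```text
time: 41.2
ee_pos: [0.6538, -0.2025, 0.2671]
ee_rot: [-2.195, -2.247, -0.027]
ft_force: [-1.0, -1.2, 3.0]
grip_width: 0.0397
```

```bash
python3 -m crank '[{"fingers":50,"dx":0,"dy":0,"dz":-0.001,"twist":0},{"fingers":50,"dx":0,"dy":0,"dz":-0.001,"twist":0},{"fingers":50,"dx":0,"dy":0,"dz":0.03,"twist":0},{"fingers":50,"dx":0,"dy":0,"dz":0.12,"twist":0},{"fingers":50,"dx":0,"dy":0,"dz":0.16,"twist":0},{"fingers":50,"dx":-0.2,"dy":0.2,"dz":0.16,"twist":0},{"fingers":0,"dx":-0.4,"dy":0.5,"dz":0.1,"twist":0},{"fingers":0,"dx":-0.4,"dy":0.5,"dz":0.1,"twist":0},{"fingers":0,"dx":-0.4,"dy":0.5,"dz":0.1,"twist":0},{"fingers":0,"dx":-0.4,"dy":0.5,"dz":0.1,"twist":0},{"fingers":0,"dx":-0.4,"dy":0.5,"dz":0.1,"twist":0}]'; python3 - <<'E'
from h import *
grab("top","top8");grab("side","side8")
a=cv2.imread("pics/top8.png"); cv2.imwrite("pics/c9.png",cv2.resize(a[110:270,275:400],None,fx=3.7,fy=3.7,interpolation=cv2.INTER_CUBIC))
P=cloud("top",np.load("pics/top8.npy"));
q=P.reshape(-1,3); m=(q[:,0]>.57)&(q[:,0]<.77)&(q[:,1]>-.236)&(q[:,1]<-.075)
s=q[m&(q[:,2]>.165)&(q[:,2]<.182)]; print("sheet z",np.median(s[:,2]),"x",s[:,0].min(),s[:,0].max())
M=((P[...,2]>.214)&(P[...,2]<.2285)&m.reshape(P.shape[:2])).astype(np.uint8)
k,L,st,_=cv2.connectedComponentsWithStats(M)
for i in range(1,k):
    if st[i,4]>10: b=P[L==i]; print(st[i,4],((b.min(0)+b.max(0))/2).round(4),np.ptp(b,axis=0).round(3))
E
```

```text
time: 42.58
ee_pos: [0.4504, 0.0501, 0.3175]
ee_rot: [-2.189, -2.25, -0.025]
ft_force: [0.3, -0.2, 0.7]
grip_width: 0.0082
sheet z 0.1750930382377185 x 0.5977841203123223 0.7696483690608341
34 [ 0.7681 -0.1074  0.2214] [0.003 0.065 0.014]
60 [ 0.7676 -0.1899  0.2214] [0.004 0.09  0.014]
171 [ 0.7157 -0.1076  0.2211] [0.039 0.038 0.014]
175 [ 0.7203 -0.1987  0.2213] [0.039 0.04  0.014]
176 [ 0.6505 -0.1079  0.2209] [0.038 0.038 0.014]
180 [ 0.6533 -0.2009  0.2214] [0.038 0.038 0.013]
92 [ 0.6178 -0.153   0.2214] [0.01  0.058 0.014]
```

View pics/c9.png

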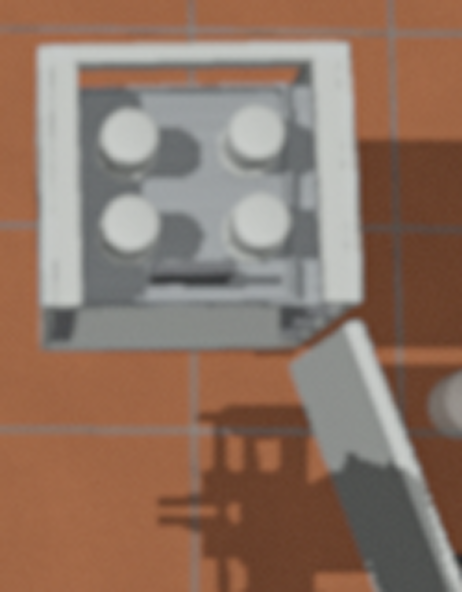

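```bash
python3 -m crank '[{"fingers":0,"dx":0.01,"dy":0,"dz":0.055,"twist":0},{"fingers":0,"dx":0.044,"dy":-0.84,"dz":0.055,"twist":0},{"fingers":0,"dx":0.044,"dy":-0.84,"dz":0.055,"twist":0},{"fingers":0,"dx":0.044,"dy":-0.84,"dz":0.055,"twist":0},{"fingers":0,"dx":0.044,"dy":-0.84,"dz":0.055,"twist":0},{"fingers":0,"dx":0.044,"dy":-0.84,"dz":0.055,"twist":0},{"fingers":0,"dx":0.044,"dy":-0.84,"dz":0.055,"twist":0},{"fingers":0,"dx":0.044,"dy":-0.84,"dz":0.055,"twist":0},{"fingers":0,"dx":0.044,"dy":-0.84,"dz":0.055,"twist":0},{"fingers":0,"dx":0.044,"dy":-0.84,"dz":0.055,"twist":0},{"fingers":0,"dx":0.044,"dy":-0.84,"dz":-0.03,"twist":0},{"fingers":0,"dx":0.044,"dy":-0.84,"dz":-0.105,"twist":0}]'; python3 -m crank '[{"fingers":0,"dx":0,"dy":0,"dz":0,"twist":0},{"fingers":0,"dx":0,"dy":0,"dz":0,"twist":0}]'
```

```text
time: 44.18
ee_pos: [0.476, -0.3706, 0.2655]
ee_rot: [2.189, 2.249, 0.028]
ft_force: [0.7, -1.0, -0.5]
grip_width: 0.0004
time: 44.42
ee_pos: [0.4768, -0.3705, 0.267]
ee_rot: [2.186, 2.249, 0.028]
ft_force: [0.9, 0.1, -0.2]
grip_width: 0.0004
```

```bash
python3 -m crank '[{"fingers":0,"dx":-0.01,"dy":0.074,"dz":0,"twist":0},{"fingers":0,"dx":-0.03,"dy":0.12,"dz":0,"twist":0},{"fingers":0,"dx":-0.046,"dy":0.163,"dz":0,"twist":0},{"fingers":0,"dx":-0.049,"dy":0.21,"dz":0,"twist":0},{"fingers":0,"dx":-0.047,"dy":0.255,"dz":0,"twist":0},{"fingers":0,"dx":-0.035,"dy":0.3,"dz":0,"twist":0},{"fingers":0,"dx":-0.018,"dy":0.342,"dz":0,"twist":0},{"fingers":0,"dx":0.01,"dy":0.38,"dz":0,"twist":0},{"fingers":0,"dx":0.04,"dy":0.414,"dz":0,"twist":0},{"fingers":0,"dx":0.07,"dy":0.435,"dz":0,"twist":0},{"fingers":0,"dx":0.098,"dy":0.452,"dz":0,"twist":0},{"fingers":0,"dx":0.125,"dy":0.465,"dz":0,"twist":0}]'; python3 -m crank '[{"fingers":0,"dx":0.01,"dy":0.004,"dz":0,"twist":0},{"fingers":0,"dx":0.02,"dy":0.006,"dz":0,"twist":0},{"fingers":0,"dx":0.03,"dy":0.006,"dz":0,"twist":0},{"fingers":0,"dx":0.036,"dy":0.006,"dz":0,"twist":0},{"fingers":0,"dx":0.036,"dy":0.006,"dz":0,"twist":0}]'
```

```text
time: 45.92
ee_pos: [0.5402, -0.1376, 0.267]
ee_rot: [2.186, 2.249, 0.028]
ft_force: [-0.0, -0.9, 0.7]
grip_width: 0.0003
time: 46.55
ee_pos: [0.5583, -0.1348, 0.267]
ee_rot: [2.186, 2.249, 0.028]
ft_force: [0.6, -0.8, 0.3]
grip_width: 0.0001
```

Keep pressing in small steps until the stop shows as force.

```bash
python3 -m crank '[{"fingers":0,"dx":0.006,"dy":0,"dz":0,"twist":0},{"fingers":0,"dx":0.012,"dy":0,"dz":0,"twist":0},{"fingers":0,"dx":0.012,"dy":0,"dz":0,"twist":0}]'; python3 -m crank '[{"fingers":0,"dx":0.006,"dy":0,"dz":0,"twist":0},{"fingers":0,"dx":0.01,"dy":0,"dz":0,"twist":0},{"fingers":0,"dx":0.01,"dy":0,"dz":0,"twist":0}]';python3 -c "
from h import *
grab('top','top9')
P=cloud('top',np.load('pics/top9.npy')).reshape(-1,3)
q=P[(P[:,0]>.5)&(P[:,0]<.595)&(P[:,1]>-.29)&(P[:,1]<-.02)&(P[:,2]>.224)&(P[:,2]<.235)]
print(len(q),cv2.minAreaRect((q[:,:2]*1000).astype(np.float32)))"
```

```text
time: 46.92
ee_pos: [0.5647, -0.1349, 0.2671]
ee_rot: [2.186, 2.248, 0.029]
ft_force: [-0.2, -0.3, -0.1]
grip_width: 0.0004
time: 47.3
ee_pos: [0.5659, -0.1348, 0.2669]
ee_rot: [-2.187, -2.252, -0.018]
ft_force: [-10.7, -1.8, 5.7]
grip_width: 0.0006
97 ((584.8607177734375, -157.41897583007812), (18.151662826538086, 221.51034545898438), 0.4960692524909973)
```

```bash
python3 -m crank '[{"fingers":0,"dx":-0.03,"dy":0,"dz":0,"twist":0},{"fingers":0,"dx":-0.1,"dy":0,"dz":0,"twist":0},{"fingers":0,"dx":-0.1,"dy":0.1,"dz":0.09,"twist":0.3},{"fingers":0,"dx":-0.1,"dy":0.35,"dz":0.09,"twist":0.6},{"fingers":60,"dx":-0.1,"dy":0.45,"dz":0.09,"twist":0.9},{"fingers":60,"dx":0.1,"dy":0.539,"dz":0.09,"twist":1},{"fingers":60,"dx":0.245,"dy":0.539,"dz":0.09,"twist":1},{"fingers":60,"dx":0.245,"dy":0.539,"dz":0.09,"twist":1},{"fingers":60,"dx":0.245,"dy":0.539,"dz":0.09,"twist":1},{"fingers":60,"dx":0.245,"dy":0.539,"dz":0.09,"twist":1},{"fingers":60,"dx":0.245,"dy":0.539,"dz":0.09,"twist":1},{"fingers":60,"dx":0.245,"dy":0.539,"dz":0.09,"twist":1}]'; python3 -m crank '[{"fingers":60,"dx":0,"dy":0,"dz":0,"twist":0.3},{"fingers":60,"dx":0,"dy":0,"dz":0,"twist":0.6},{"fingers":60,"dx":0,"dy":0,"dz":0,"twist":1},{"fingers":60,"dx":0,"dy":0,"dz":0,"twist":1},{"fingers":60,"dx":0,"dy":0,"dz":0,"twist":1}]'
```

```text
time: 48.85
ee_pos: [0.6875, 0.1342, 0.3123]
ee_rot: [-1.562, -2.72, -0.016]
ft_force: [-0.7, 0.7, 0.6]
grip_width: 0.0592
time: 49.48
ee_pos: [0.6872, 0.134, 0.3126]
ee_rot: [-0.844, -3.018, -0.014]
ft_force: [-0.1, -1.0, 0.3]
grip_width: 0.0603
```

```bash
python3 -c "
from h import *
grab('top','top10')
a=cv2.imread('pics/top10.png'); cv2.imwrite('pics/c10.png',cv2.resize(a[110:270,275:400],None,fx=3.7,fy=3.7,interpolation=cv2.INTER_CUBIC))"; python3 -m crank '[{"fingers":60,"dx":0.002,"dy":0,"dz":0,"twist":0.33},{"fingers":60,"dx":0.002,"dy":0,"dz":-0.1,"twist":0.65},{"fingers":60,"dx":0.002,"dy":0,"dz":-0.2,"twist":0.65},{"fingers":60,"dx":0.002,"dy":0,"dz":-0.3,"twist":0.65},{"fingers":60,"dx":0.002,"dy":0,"dz":-0.363,"twist":0.65},{"fingers":60,"dx":0.002,"dy":0,"dz":-0.363,"twist":0.65}]' 40
```

```text
time: 50.28
ee_pos: [0.6862, 0.1339, 0.1278]
ee_rot: [-0.345, -3.107, -0.01]
ft_force: [0.2, -0.3, 0.4]
grip_width: 0.0597
```

View pics/c10.png

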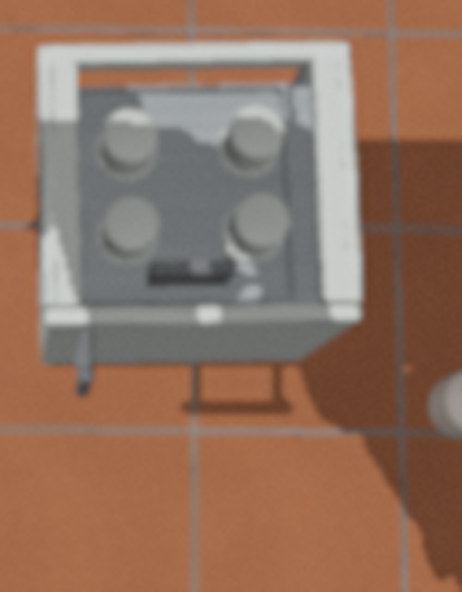

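Door shut flush, four pots upright inside. Now grip and turn back ON (clockwise).

```bash
python3 -m crank '[{"fingers":0,"dx":0.004,"dy":0,"dz":0.004,"twist":0},{"fingers":0,"dx":0.004,"dy":0,"dz":0.004,"twist":0},{"fingers":0,"dx":0.004,"dy":0,"dz":0.004,"twist":0},{"fingers":0,"dx":0.004,"dy":0,"dz":0.004,"twist":0},{"fingers":0,"dx":0.004,"dy":0,"dz":0.004,"twist":0},{"fingers":0,"dx":0.004,"dy":0,"dz":0.004,"twist":0}]' 40; python3 -m crank '[{"fingers":0,"dx":0,"dy":0,"dz":0,"twist":-0.25},{"fingers":0,"dx":0,"dy":0,"dz":0,"twist":-0.5},{"fingers":0,"dx":0,"dy":0,"dz":0,"twist":-0.75},{"fingers":0,"dx":0,"dy":0,"dz":0,"twist":-1},{"fingers":0,"dx":0,"dy":0,"dz":0,"twist":-1}]';  python3 -m crank '[{"fingers":0,"dx":0,"dy":0,"dz":0,"twist":-0.25},{"fingers":0,"dx":0,"dy":0,"dz":0,"twist":-0.5},{"fingers":0,"dx":0,"dy":0,"dz":0,"twist":-0.75},{"fingers":0,"dx":0,"dy":0,"dz":0,"twist":-1},{"fingers":0,"dx":0,"dy":0,"dz":0,"twist":-1}]';  python3 -m crank '[{"fingers":0,"dx":0,"dy":0,"dz":0,"twist":-0.25},{"fingers":0,"dx":0,"dy":0,"dz":0,"twist":-0.5},{"fingers":0,"dx":0,"dy":0,"dz":0,"twist":-0.75},{"fingers":0,"dx":0,"dy":0,"dz":0,"twist":-0.95},{"fingers":0,"dx":0,"dy":0,"dz":0,"twist":-0.95},{"fingers":0,"dx":0,"dy":0,"dz":0,"twist":-0.95}]'; python3 -c "
from h import *;s=telemetry.read_state();print(s['ft_force'],s['ft_torque'])"
```

```text
time: 51.02
ee_pos: [0.6884, 0.1345, 0.1302]
ee_rot: [-0.347, -3.107, -0.012]
ft_force: [-0.8, 3.1, 1.9]
grip_width: 0.0157
time: 51.65
ee_pos: [0.6881, 0.1342, 0.1302]
ee_rot: [-1.103, -2.927, -0.016]
ft_force: [-0.6, -0.4, 2.0]
grip_width: 0.0155
time: 52.28
ee_pos: [0.6877, 0.1341, 0.1302]
ee_rot: [-1.79, -2.568, -0.019]
ft_force: [-2.1, -0.8, 2.0]
grip_width: 0.0159
time: 53.02
ee_pos: [0.6873, 0.1339, 0.1302]
ee_rot: [-2.341, -2.082, -0.021]
ft_force: [-1.9, -1.4, 2.7]
grip_width: 0.0162
[-1.9389551  -1.39482862  2.65253634] [-0.40054757  0.53011226  0.79964838]
```

```bash
python3 -m crank '[{"fingers":60,"dx":0,"dy":0,"dz":0,"twist":0},{"fingers":60,"dx":0,"dy":0,"dz":0,"twist":0},{"fingers":60,"dx":0,"dy":0,"dz":0,"twist":0},{"fingers":60,"dx":0,"dy":0,"dz":0.1,"twist":0},{"fingers":60,"dx":0,"dy":0,"dz":0.4,"twist":0},{"fingers":60,"dx":-0.1,"dy":0,"dz":0.4,"twist":0},{"fingers":60,"dx":-0.46,"dy":0.1,"dz":0.4,"twist":0},{"fingers":60,"dx":-0.46,"dy":0.1,"dz":0.4,"twist":0},{"fingers":60,"dx":-0.46,"dy":0.1,"dz":0.4,"twist":0},{"fingers":60,"dx":-0.46,"dy":0.1,"dz":0.4,"twist":0},{"fingers":60,"dx":-0.46,"dy":0.1,"dz":0.4,"twist":0},{"fingers":60,"dx":-0.46,"dy":0.1,"dz":0.4,"twist":0}]'; python3 - <<'E'
from h import *
grab('top','top11');grab('side','side11')
P=cloud('top',np.load('pics/top11.npy')).reshape(-1,3)
q=P[np.all((P>[.62,.08,.087])&(P<[.74,.18,.12]),1)]; print("bar",len(q),cv2.minAreaRect((q[:,:2]*1000).astype(np.float32)) if len(q)>3 else 0)
a=cv2.imread('pics/top11.png'); cv2.imwrite('pics/c11.png',cv2.resize(a[90:310,110:460],None,fx=2.2,fy=2.2,interpolation=cv2.INTER_CUBIC))
E
```

```text
time: 54.52
ee_pos: [0.4595, 0.1837, 0.3304]
ee_rot: [-2.343, -2.083, -0.024]
ft_force: [0.2, -0.7, 0.4]
grip_width: 0.0599
bar 124 ((686.35791015625, 135.5479278564453), (61.322879791259766, 16.70829963684082), 86.19549560546875)
```

View pics/c11.png

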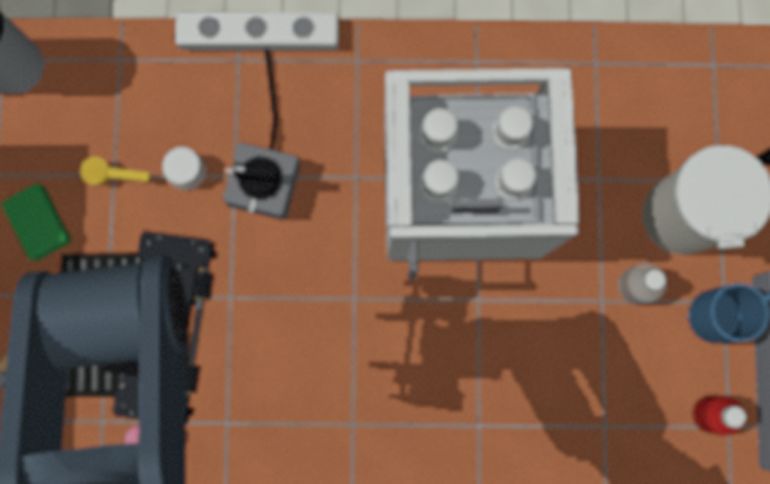

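View pics/side11.png

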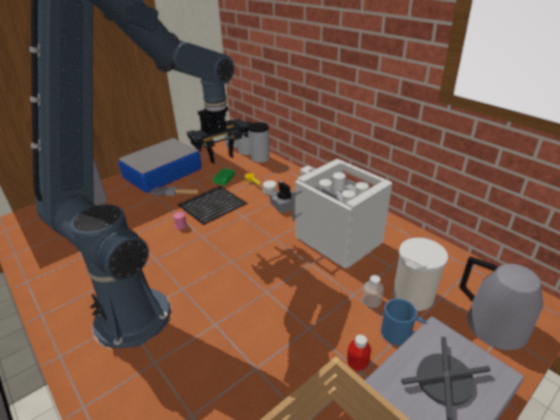

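```bash
python3 -c "
from workcell import order; print(order.hand_in())"
```

```text
the job is handed in; nothing more can be done
None
```

The job is done and handed in at about 55 s of the 210 s allowed. The hand-in gave no verdict.

**What I did:**
- I turned the isolator to its OFF stop and pushed the door wide open.
- The tall bottle (about 144 mm) is the one inside the cabinet, so the sheet went on the highest rails, pushed in until it met the back stop with about 14 N.
- I set the four pots on the sheet upside down, lowering them through the open top. One pot had been knocked a few centimetres aside. I found it again in the pictures and gripped it at an angle to stay clear of the brush.
- I shut the door until it met its stop at about 11 N, and only then turned the isolator back to the ON stop.

**Last checks:**
- **Pots and sheet:** after all four were placed, the depth picture showed the sheet's upper face at 175 mm and four upright pots with their tops at about 221 mm. The final pictures show all four still upright.
- **Sheet position:** its centre measured about 2 mm further in than worked out from the cabinet's fitted position. That is within the calibration error, so I relied on the contact force.
- **Door and switch:** the door looks flush in the pictures. The isolator bar stands at 86.2°, against 86.7° at the start, and the wrist torque at both end stops was about 0.8 N m.
- **Everything else:** the glassware, red bottle, pink pot, brush and other bystanders look undisturbed.

The two cameras disagreed by about 2 to 5 mm in y, and I allowed for that when placing things. No checks failed.

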